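# Pack the last two wedges head to tail

## Task

Put the two loose wooden wedges from the bench into the empty half of the grey tray beside the two already packed there, so that all four stand flat on the tray floor, head to tail (thick ends turned alternately one way and the other), and fill it as a neat rectangle. Either wedge may go in either place; leave the two packed wedges in their places, do not shove the other things on the bench about, and let go when done.

Things in the scene. Friction and masses are not known exactly. Their poses are not given: they have to be found in the camera images.
- tray: shallow grey steel tray, fixed to the bench. Inside 70 (x) x 142 mm (y), outside 78 x 150; floor 3 mm thick, rim top at 9 mm. Origin at its centre, at bench level; y the long way, z up. About 14 mm is to spare in y, 6 in x; start: two at y = -58, -15 mm; good places for the others: x = 0, y = 9 and 56 mm, z = 3 mm; in order wedge +x points along tray +x, -x, +x, -x (thick ends at -x, +x, -x, +x).
- wedge_1: loose wooden wedge already in the tray at its -y end, thick end to tray -x. All four wedges are alike: 64 long, 40 tall, 42 wide at the thick end, 22 at the thin; from above a right-angled trapezium, one long side straight, one slanting; about 60 g. Same frame as wedge_2.
- wedge_2: loose wooden wedge already in the tray, second from its -y end, thick end to tray +x, slanting side to that of wedge_1. Origin on the underside, halfway along, 11 mm in from the straight side; z up, +x along the straight side to the thin end (x = 32 mm, y -11 to 11); thick end at x = -32 mm, y -11 to 31; straight side at y = -11 mm. 
- wedge_a: plain wooden wedge on the bench, same as the other three. Origin on the underside, halfway along, 11 mm in from the straight side; z up, +x along the straight side to the thin end (x = 32 mm, y -11 to 11); thick end at x = -32 mm, y -11 to 31; straight side at y = -11 mm. Best gripped by its two parallel ends, 64 mm apart, at y = 0: the fingers then clear its neighbours in the tray. 
- wedge_b: plain wooden wedge on the bench, same as the other three. Origin on the underside, halfway along, 11 mm in from the straight side; z up, +x along the straight side to the thin end (x = 32 mm, y -11 to 11); thick end at x = -32 mm, y -11 to 31; straight side at y = -11 mm. Best gripped by its two parallel ends, 64 mm apart, at y = 0: the fingers then clear its neighbours in the tray. 
- tape_measure: bystander: yellow tape measure standing on the bench, 37 x 95 x 64 mm, origin under its centre
- marker: bystander: marker pen lying on the bench, 17 x 135 x 16 mm, origin under its centre
- tape_electrical: bystander: roll of black tape lying on the bench, 57 x 54 x 19 mm, origin under its centre
- wedge_1_thick (a point): middle of the thick end face of wedge_1, 20 mm above its underside, at (-32, +10, 20) mm in its frame
- wedge_2_thick (a point): middle of the thick end face of wedge_2, 20 mm above its underside, at (-32, +10, 20) mm in its frame
- wedge_a_thick (a point): middle of the thick end face of wedge_a, 20 mm above its underside, at (-32, +10, 20) mm in its frame
- wedge_b_thick (a point): middle of the thick end face of wedge_b, 20 mm above its underside, at (-32, +10, 20) mm in its frame
Mind the look-alikes: they are no part of the job. Leave any purple look-alike of the wedge_a alone.

How it is judged:
At the end, for the whole second after the job is handed in: All four wedges rest flat on the tray floor (within 3 mm, tilt < 0.07 rad), along tray x within 0.15 rad, within 7 mm of x = 0 and 10 mm of y = -53, -11, 11, 53 mm, thick ends at -x, +x, -x, +x in that order; wedge_1 first, wedge_2 second, wedge_a and wedge_b after them in either order (y of wedge_1 in the frame of tray between -0.063 and -0.043 m and x of wedge_1_thick in the frame of tray below -0.024 m and y of wedge_2 in the frame of tray between -0.021 and -0.001 m and x of wedge_2_thick in the frame of tray above 0.024 m and z of each of wedge_1, wedge_2, wedge_a, wedge_b in the frame of tray below 0.006 m and angle between each of wedge_1, wedge_2, wedge_a, wedge_b's own z axis and vertical below 0.07 rad and angle between the x axis of each of wedge_1, wedge_2, wedge_a, wedge_b and the x axis of tray, either way round below 0.15 rad and x of wedge_1 in the frame of tray between -0.007 and 0.007 m and linear speed of each of wedge_1, wedge_2, wedge_a, wedge_b below 0.01 m/s and x of wedge_2 in the frame of tray between -0.007 and 0.007 m and x of wedge_a in the frame of tray between -0.007 and 0.007 m and x of wedge_b in the frame of tray between -0.007 and 0.007 m and ((y of wedge_a in the frame of tray between 0.001 and 0.021 m and x of wedge_a_thick in the frame of tray below -0.024 m and y of wedge_b in the frame of tray between 0.043 and 0.063 m and x of wedge_b_thick in the frame of tray above 0.024 m) or (y of wedge_a in the frame of tray between 0.043 and 0.063 m and x of wedge_a_thick in the frame of tray above 0.024 m and y of wedge_b in the frame of tray between 0.001 and 0.021 m and x of wedge_b_thick in the frame of tray below -0.024 m))); the robot touches nothing.
It fails at once if a bystander (tape measure, marker, roll of tape) is shoved more than 3 cm (distance of any of tape_measure, marker, tape_electrical from where it was at the start of the episode above 0.03 m).
It also fails if it takes over 51 s, if anything falls off the work surface, if the arm or the gripper's body presses on something with over 40 N, if the wrist force passes 120 N, or if a joint passes its speed limit or range.

## Robot

A 6-joint arm with a two-finger parallel gripper is mounted at the origin on a cart in front of the work surface, level with it; the furniture and walls round the work are solid. World frame = base frame: x ahead of the robot, y to its left, z up, the work surface at z = 0. Lengths are in m, angles in rad, forces in N, time in s.
With the tool pointing down it reaches from about 0.2 to 0.875 m from the base axis. Payload 3.4 kg.
Tool frame: the origin (TCP) lies between the finger pads; the fingertips stand 25 mm ahead of it and the grasp point (between the pads) lies 6 mm ahead of it (r.nose_length is the z of the fingertips in the tool frame, in m); z points along the fingers, x is the direction in which the jaws open and shut, and the axes are right-handed (so a half turn about z gives the same grasp; the last joint's range is limited). The gripper opens to 94 mm and grips with 3 to 60 N. Pads are 16 mm wide; open, the fingers measure 119 mm over their backs; the gripper's body (75 mm by 177 mm) begins 78 mm behind the grasp point.
Start: joints at [1.22, 0.276, 1.505, -0, 1.361, -0.121], TCP at [0.131, 0.56, 0.23] pointing down, gripper open.
Joint ranges: [-2.89, 2.89], [-0.75, 2.08], [0.22, 2.7], [-1.18, 4.32], [0.11, 2.71], [-2.7, 2.7]. Speed limits (rad/s): [2.57, 2.57, 3.14, 3.14, 3.14, 3.14].

## Interface

Orientations are given as a unit quaternion [w, x, y, z].
In Python, from plant import r, gripper_to, inverse_kinematics, vision, models, telemetry gives the robot as it stands. Calls block until the motion is done:
- r.move_to(position, orientation): joint-space move of the TCP to a pose.
- r.move_l(position, rot=None, vel=0.15, guard=None): straight line of the TCP; rot=None keeps the orientation; vel is the mean speed in m/s. With guard (N) it stops when the force on the tool has changed by that much, and returns True; else False.
- r.movej(angles): joint-space move.
- gripper_to(opening, f_grip=None): finger opening in m; f_grip is the grip in N (None keeps the last); returns when the fingers have stopped.
- r.hold(seconds).
- inverse_kinematics(position, orientation): joint angles nearest the present ones, or None.
- vision.snapshot(name): name is "scene" or "top" or "wrist"; returns the picture (384x512x3 uint8, red, green, blue); there is no depth.
- vision.get_calibration(name): a dict with "fx", "fy", "cx", "cy" (pixels), "position" and "orientation" of the camera in the world. Camera axes: x right, y down, z forward; pixel columns grow to the right and rows downward; lengths in m; the calibration is good to about 2 mm. A picture is of the moment at which its call begins: read the wrist's pose just before it. get_calibration takes no time and is no camera call; for the wrist camera it gives the pose at the moment of the call.
A pose or a line that the arm cannot do raises r.PlanningError and nothing moves.
- r.sign_off(): hands the job in, once; it reports no verdict.
Trained networks look in the newest picture that a camera, given by its name, has taken for a name from the list of things; names that differ only in an ending like _2 or _b are one class to them, and where a whole thing is asked for, a point or a joint stands for the part that bears it (a point fixed in the world has none). Each returns a list of dicts, best first, with "score" (0 to 1); they miss things now and then, are a little off and sometimes report something else, mostly with a low value. They report only what shows in the picture. A call takes as long as a camera call. They do not tell look-alikes from the thing itself.
- models.boxes_of(thing, camera): "at" ([x, y, z] in m, in world coordinates, good to about 4 mm: the middle of the surface that is visible of it).
- models.regions_of(thing, camera): "pixels" (384x512 bool, what is visible of it).
- models.mark_of(thing, camera): "at" ([x, y, z] in m, in world coordinates, good to about 4 mm: a listed point, or the origin of a listed thing).
Readings, each from a call of its own:
- telemetry.current_t(): time.
- telemetry.current_joints(): joint angles.
- telemetry.current_dq(): joint speeds.
- telemetry.current_joint_efforts(): joint torques, N m.
- telemetry.current_ee_pos(): TCP position.
- telemetry.current_tool_rot(): TCP orientation.
- telemetry.current_wrist_force(): force on the tool from outside, world axes, zero at the start.
- telemetry.current_torque(): the same for the moment, N m.
- telemetry.current_opening(): finger opening in m.
Only numpy, scipy, OpenCV 4.12 (cv2) and the standard library are available. Lean on these libraries where they do the work, as an engineer would, in place of code of your own. Each camera call takes 0.05 s, during which the arm holds its last target.

## Working session

There is one attempt and no reset: what is moved stays moved. The work goes in short steps, each a Python script; the robot and the scene stay as the last script left them, time stands still between calls to the robot, and variables do not carry over. Pictures are saved under pics/ and viewed, and the job is handed in when it is done.

```bash
ls; mkdir -p pics; python3 - <<'E'
from plant import r, vision, telemetry
import cv2
for n in ("top","scene"):
    im=vision.snapshot(n); cv2.imwrite(f"pics/{n}0.png",cv2.cvtColor(im,cv2.COLOR_RGB2BGR))
    print(n,vision.get_calibration(n))
print(vision.get_calibration("wrist"),telemetry.current_t(),telemetry.current_tool_rot())
E
```

```text
pics
top {'fx': 453.7625908104485, 'fy': 453.7625908104485, 'cx': 264.01635291170567, 'cy': 189.08217310308322, 'position': array([ 0.39180966, -0.27036878,  1.12350346]), 'orientation': array([ 0.04476569, -0.70132009,  0.71091932, -0.02720074])}
scene {'fx': 361.06129231565995, 'fy': 361.06129231565995, 'cx': 258.94008824871554, 'cy': 196.29653315426822, 'position': array([0.1739707 , 0.2955353 , 0.60599784]), 'orientation': array([ 0.10360174, -0.24227405,  0.87133516, -0.41393839])}
{'fx': 268.19574795790976, 'fy': 268.19574795790976, 'cx': 258.14817080211174, 'cy': 187.40108248759978, 'position': array([0.05279577, 0.57807182, 0.38471504]), 'orientation': array([0.1088575 , 0.77562253, 0.6159209 , 0.08485978])} 0.1 [ 4.29165583e-04  7.83501183e-01  6.21389747e-01 -7.03122904e-04]
```

View pics/top0.png

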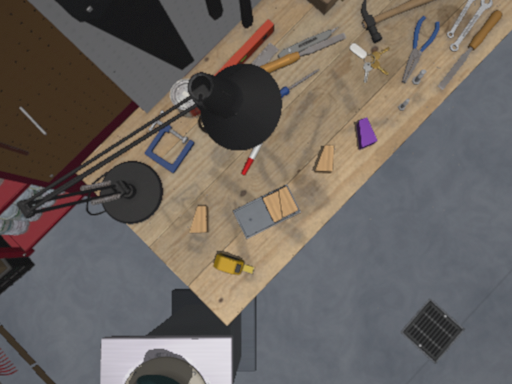

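View pics/scene0.png

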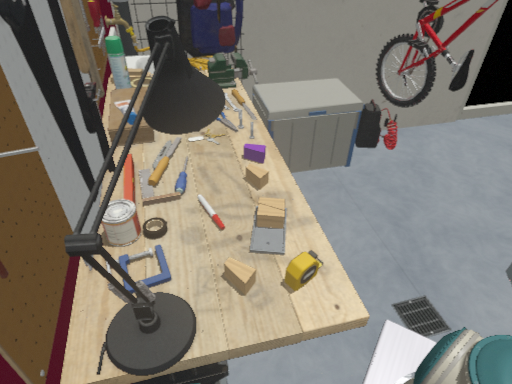

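Candidates for the wedges in the top picture: wooden at (200,219), wooden at (325,158), and a purple look-alike at (366,133), which is excluded. The packed pair is at about (280,204) in the tray at (266,211). The lamp arm and head (240,105) overhang part of the bench. Next I'll make a close crop and measure.

```bash
cat > h.py <<'E'
import numpy as np, cv2
from scipy.spatial.transform import Rotation as R
from plant import r, gripper_to, inverse_kinematics, vision, models, telemetry
def rot(q): return R.from_quat([q[1],q[2],q[3],q[0]]).as_matrix()
def ray(c,uv,z):
    uv=np.atleast_2d(uv).astype(float)
    d=np.c_[(uv[:,0]-c['cx'])/c['fx'],(uv[:,1]-c['cy'])/c['fy'],np.ones(len(uv))]@rot(c['orientation']).T
    p=np.array(c['position']); t=(z-p[2])/d[:,2]
    return p+d*t[:,None]
def proj(c,P):
    q=(np.atleast_2d(P)-c['position'])@rot(c['orientation'])
    return np.c_[c['fx']*q[:,0]/q[:,2]+c['cx'],c['fy']*q[:,1]/q[:,2]+c['cy']]
def save(n,im): cv2.imwrite(f"pics/{n}.png",cv2.cvtColor(im,cv2.COLOR_RGB2BGR))
E
python3 - <<'E'
from h import *
np.set_printoptions(precision=4,suppress=True)
im=vision.snapshot("top"); c=vision.get_calibration("top")
cr=im[120:290,170:390]; save("crop0",cv2.resize(cr,None,fx=3.5,fy=3.5,interpolation=cv2.INTER_CUBIC))
for t in("wedge_a","wedge_a_thick","tray","tape_measure","marker","tape_electrical"):
    for d in models.mark_of(t,"top"): print(t,round(d['score'],2),d['at'],proj(c,d['at'])[0])
E
```

```text
wedge_a 0.98 [0.6439, -0.4946, 0.0004] [363.6426 133.1682]
wedge_a 0.85 [0.5764, -0.3986, 0.0008] [325.949  160.3865]
wedge_a 0.7 [0.4632, -0.2603, 0.0052] [271.1371 206.348 ]
wedge_a 0.7 [0.4355, -0.0943, 0.002] [204.2945 218.5284]
wedge_a 0.55 [0.4764, -0.2979, 0.001] [286.2549 200.9248]
wedge_a_thick 0.91 [0.4051, -0.0835, 0.0264] [198.2505 230.807 ]
wedge_a_thick 0.73 [0.6105, -0.5012, 0.0223] [368.5452 144.5062]
wedge_a_thick 0.54 [0.4351, -0.0966, 0.0026] [205.1822 218.6689]
tray 0.69 [0.4541, -0.2511, 0.0001] [267.4947 210.199 ]
tape_measure 0.58 [0.3221, -0.1671, 0.0] [233.952  264.4703]
marker 0.69 [0.6053, -0.2225, 0.0] [255.3296 150.218 ]
tape_electrical 0.42 [0.6786, -0.1091, -0.0012] [210.4084 122.5829]
```

View pics/crop0.png

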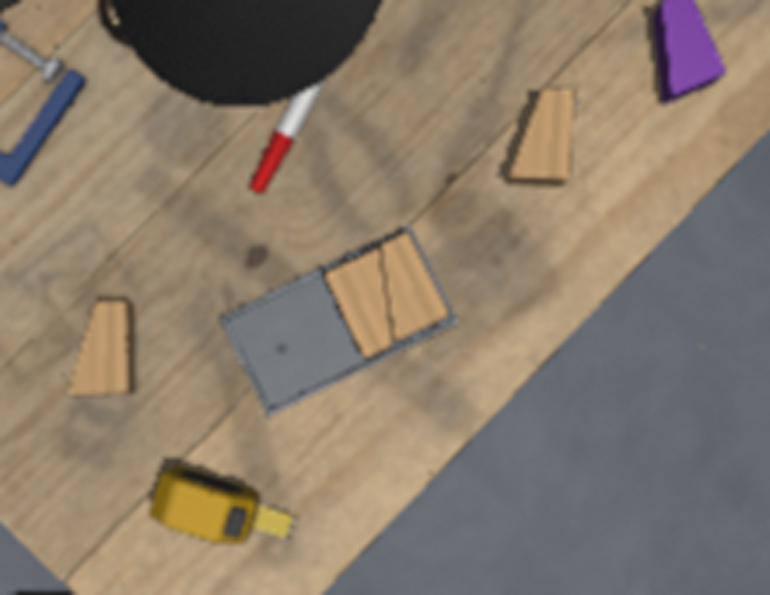

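```bash
python3 - <<'E'
from h import *
np.set_printoptions(precision=3,suppress=True)
ct=vision.get_calibration("top");cs=vision.get_calibration("scene")
def P(c):
    K=np.array([[c['fx'],0,c['cx']],[0,c['fy'],c['cy']],[0,0,1]]);Rt=rot(c['orientation']).T
    return K@np.c_[Rt,-Rt@c['position']]
for n,a,b in [("elbow",(28,208),(85,243)),("base",(130,192),(150,312)),("headtop",(202,88),(160,28)),("headrim_c",(241,106),(190,112))]:
    X=cv2.triangulatePoints(P(ct),P(cs),np.array(a,float).reshape(2,1),np.array(b,float).reshape(2,1)); X=(X[:3]/X[3]).T
    print(n,X[0],proj(ct,X)[0]-a,proj(cs,X)[0]-b)
print("base z0",ray(ct,[(130,192),(130,160),(130,224),(100,192),(162,192)],0.0))
# wedge top-face corners from crop (crop/3.5+offset), z=.04
f=lambda pts:np.array(pts)/3.5-0.36+np.array([170,120])
for n,pts,z in [("L",[(100,299),(131,299),(131,391),(69,395)],.04),("R",[(543,90),(574,90),(567,182),(508,178)],.04),("tray",[(222,318),(408,229),(454,320),(269,412)],.009)]:
    print(n,ray(ct,f(pts),z)[:,:2].tolist())
E
```

```text
elbow [0.446 0.166 0.335] [-0.308 -0.341] [1.192 0.258]
base [0.502 0.078 0.051] [-0.767 -1.084] [2.812 0.488]
headtop [ 0.621 -0.159  0.443] [-0.377 -0.461] [0.864 0.174]
headrim_c [ 0.636 -0.21   0.273] [1.573 2.31 ] [-4.102 -0.828]
base z0 [[0.504 0.093 0.   ]
 [0.586 0.094 0.   ]
 [0.424 0.092 0.   ]
 [0.506 0.169 0.   ]
 [0.503 0.012 0.   ]]
L [[0.46649203858131993, -0.08557005350091793], [0.46619337022978197, -0.1069119326835003], [0.4033695127638533, -0.10694244529869734], [0.4011835141105642, -0.06450057904833825]]
R [[0.6067404635208079, -0.39227351340829], [0.6063693095574474, -0.41359571586819693], [0.5423988261487809, -0.40702932774491474], [0.5458124692537215, -0.3667247374690077]]
tray [[0.45403404844042794, -0.1664780293138212], [0.5150378740657289, -0.2982742138491541], [0.45040209317823593, -0.32936869664550766], [0.38787678557091815, -0.19903121632342746]]
```

```bash
cat >> h.py <<'E'
def quat(phi):
    c,s=np.cos(phi),np.sin(phi)
    q=R.from_matrix(np.array([[c,s,0],[s,-c,0],[0,0,-1.]])).as_quat(); return [q[3],q[0],q[1],q[2]]
E
python3 - <<'E'
from h import *
np.set_printoptions(precision=2,suppress=True)
d=np.deg2rad
for n,p,yw in [("ret",(.105,.285,.25),60),("ret2",(.29,-.08,.25),0),("L",(.435,-.097,.2),0),("L",(.435,-.097,.04),0),("R",(.5745,-.399,.15),-6),("R",(.5745,-.399,.04),-6),("s3",(.448,-.24,.1),25.3),("s4",(.428,-.197,.1),205.3)]:
    for a in (0,180,-180):
        print(n,yw+a,inverse_kinematics(list(p),quat(d(yw+a))))
E
```

```text
ret 60 [ 0.99 -0.17  1.94 -0.    1.37 -0.06]
ret 240 None
ret -120 None
ret2 0 [-0.5  -0.17  1.94 -0.    1.37 -0.5 ]
ret2 180 [-0.5  -0.17  1.94 -0.    1.37  2.64]
ret2 -180 [-0.5  -0.17  1.94 -0.    1.37  2.64]
L 0 [-0.38  0.1   1.81 -0.    1.23 -0.38]
L 180 None
L -180 None
L 0 [-0.38  0.29  2.05 -0.    0.81 -0.38]
L 180 None
L -180 None
R -6 [-0.71  0.51  1.33 -0.    1.3  -0.6 ]
R 174 [-0.71  0.51  1.33 -0.    1.3   2.54]
R -186 [-0.71  0.51  1.33 -0.    1.3   2.54]
R -6 [-0.71  0.6   1.47 -0.    1.08 -0.6 ]
R 174 [-0.71  0.6   1.47 -0.    1.08  2.54]
R -186 [-0.71  0.6   1.47 -0.    1.08  2.54]
s3 25.3 [-0.63  0.29  1.84 -0.    1.01 -1.07]
s3 205.3 [-0.63  0.29  1.84 -0.    1.01  2.07]
s3 -154.7 [-0.63  0.29  1.84 -0.    1.01  2.07]
s4 205.3 [-0.58  0.24  1.92 -0.    0.98  2.12]
s4 385.3 [-0.58  0.24  1.92 -0.    0.98 -1.02]
s4 25.30000000000001 [-0.58  0.24  1.92 -0.    0.98 -1.02]
```

```bash
python3 - <<'E'
from h import *
np.set_printoptions(precision=3,suppress=True)
d=np.deg2rad
r.movej([0.99,-.17,1.94,0,1.37,-.06])
r.movej([-0.5,-.17,1.94,0,1.37,-.5])
r.move_to([.43,-.15,.22],quat(0))
print(telemetry.current_t(),telemetry.current_ee_pos(),telemetry.current_wrist_force())
c=vision.get_calibration("wrist"); im=vision.snapshot("wrist"); save("w1",im); np.savez("w1.npz",im=im,**{k:np.array(v) for k,v in c.items()})
print(c)
save("s1",vision.snapshot("scene"))
E
```

```text
3.8 [ 0.429 -0.149  0.22 ] [-0.566 -0.885 -0.917]
{'fx': 268.19574795790976, 'fy': 268.19574795790976, 'cx': 258.14817080211174, 'cy': 187.40108248759978, 'position': array([ 0.429, -0.069,  0.375]), 'orientation': array([ 0.138,  0.99 ,  0.001, -0.002])}
```

View pics/w1.png

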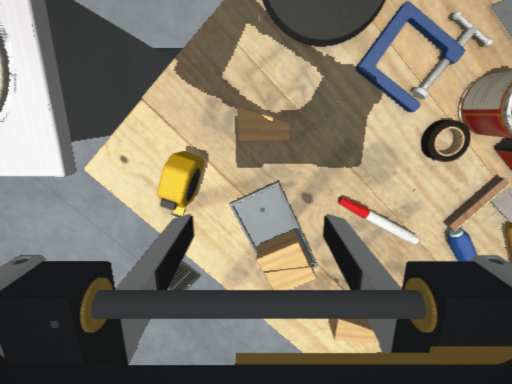

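View pics/s1.png

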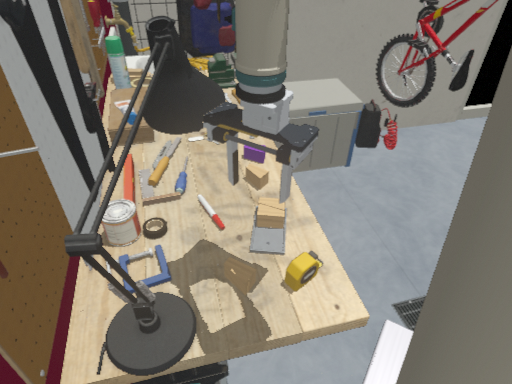

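```bash
python3 - <<'E'
import cv2
im=cv2.imread("pics/w1.png")
cv2.imwrite("pics/w1a.png",cv2.resize(im[95:180,215:325],None,fx=7,fy=7,interpolation=cv2.INTER_CUBIC))
cv2.imwrite("pics/w1b.png",cv2.resize(im[170:300,215:345],None,fx=4.6,fy=4.6,interpolation=cv2.INTER_CUBIC))
E
```

```text
(no output)
```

View pics/w1a.png

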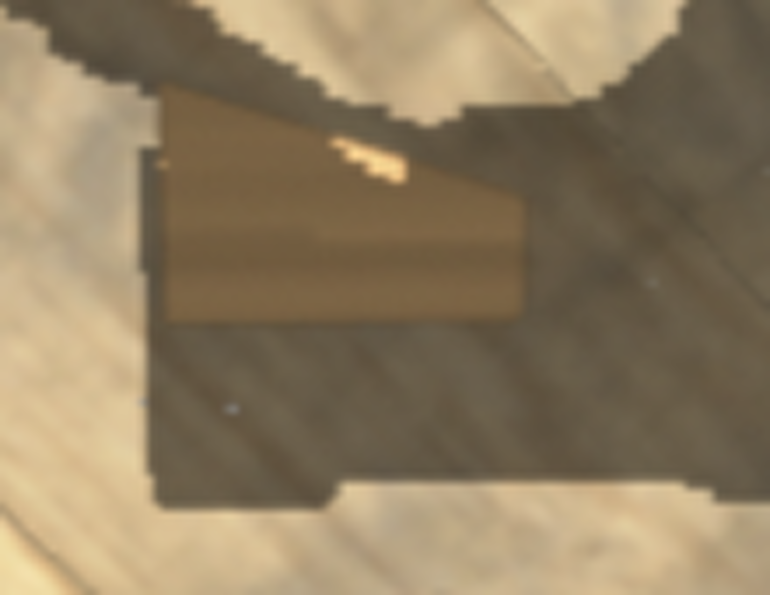

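View pics/w1b.png

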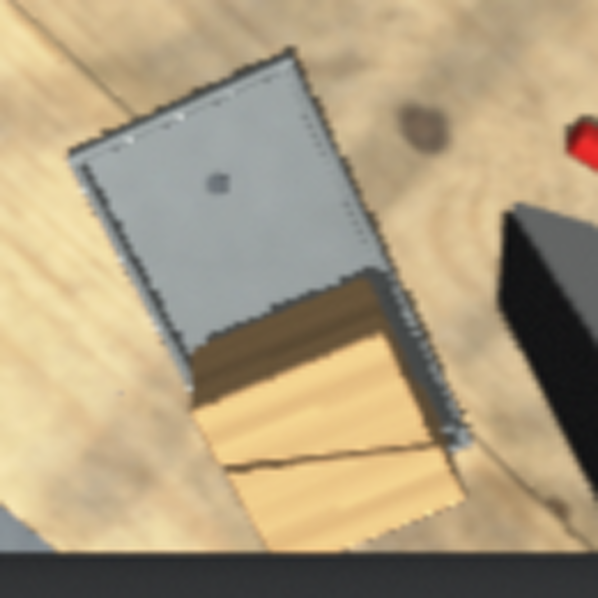

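```bash
cat >> h.py <<'E'
WC=np.array([[-32,31],[-32,-11],[32,-11],[32,11.]])/1000
from scipy.optimize import least_squares
def fitpose(model,pts):
    def f(p):
        c,s=np.cos(p[2]),np.sin(p[2]); return (model@np.array([[c,s],[-s,c]])+p[:2]-pts).ravel()
    best=min((least_squares(f,[*pts.mean(0),a]) for a in (0,1.57,3.14,-1.57)),key=lambda s:s.cost)
    return best.x,np.abs(best.fun).max()*1000
E
python3 - <<'E'
from h import *
np.set_printoptions(precision=4,suppress=True)
c=dict(np.load("w1.npz")); ct=vision.get_calibration("top")
up=lambda pts,s,o:(np.array(pts,float)+.5)/s-.5+np.array(o)
P=ray(c,up([(163,85),(167,322),(524,317),(524,196)],7,(215,95)),.04)[:,:2]
print("L wrist",fitpose(WC,P))
T=ray(c,up([(293,50),(69,152),(190,388),(465,440)],4.6,(215,170)),.009)[:,:2]
print("tray pts",T)
# corners visible: (+x,+y)=(293,50), (-x,+y)=(69,152)
print(np.linalg.norm(T[0]-T[1]), np.rad2deg(np.arctan2(*(T[0]-T[1])[::-1])),np.rad2deg(np.arctan2(*(T[0]-T[3])[::-1]))-90)
print("w2 straight top",ray(c,up([(193,408),(383,333)],4.6,(215,170)),.043))
f=lambda pts:up(pts,3.5,(170,120))
L=ray(ct,f([(69,395),(131,391),(131,299),(100,299)]),.04)[:,:2];print("L top",fitpose(WC,L))
L=ray(ct,f([(508,178),(567,182),(574,90),(543,90)]),.04)[:,:2];print("R top",fitpose(WC,L))
TC=np.array([[39,75],[39,-75],[-39,-75],[-39,75]])/1000
L=ray(ct,f([(222,318),(408,229),(454,320),(269,412)]),.009)[:,:2];print("tray top",fitpose(TC,L))
print("tray wrist y+ corners + edge", )
x,_=fitpose(TC[[0,3]],T[:2]);print(x)
E
```

```text
L wrist (array([ 0.4349, -0.0931,  0.0158]), np.float64(1.1314860915735414))
tray pts [[ 0.4562 -0.1626]
 [ 0.3868 -0.1958]
 [ 0.4247 -0.2783]
 [ 0.517  -0.2975]]
0.0769648750557841 25.56632595300582 24.261381589354713
w2 straight top [[ 0.426  -0.2656  0.043 ]
 [ 0.4824 -0.2404  0.043 ]]
L top (array([ 0.4343, -0.096 ,  0.0019]), np.float64(1.0771800279989474))
R top (array([ 0.5749, -0.3999, -0.0912]), np.float64(1.0032505466139874))
tray top (array([ 0.4518, -0.2483,  0.443 ]), np.float64(4.182583904532522))
tray wrist y+ corners + edge
[ 0.4539 -0.2468  0.4462]
```

```bash
python3 - <<'E'
from h import *
np.set_printoptions(precision=3,suppress=True)
r.move_to([.40,-.33,.20],quat(-.09))
r.move_to([.57,-.45,.17],quat(-.09))
print(telemetry.current_t(),telemetry.current_ee_pos(),telemetry.current_wrist_force())
c=vision.get_calibration("wrist"); im=vision.snapshot("wrist"); save("w2",im); np.savez("w2.npz",im=im,**{k:np.array(v) for k,v in c.items()})
uv=proj(c,[.575,-.4,.04])[0].astype(int); print(uv)
u0,v0=uv[0]-60,max(uv[1]-50,0)
save("w2a",cv2.resize(im[v0:v0+95,u0:u0+125],None,fx=6,fy=6,interpolation=cv2.INTER_CUBIC)); print(u0,v0)
E
```

```text
5.5083 [ 0.57  -0.448  0.17 ] [-0.099 -0.324  1.088]
[259 142]
199 92
```

View pics/w2.png

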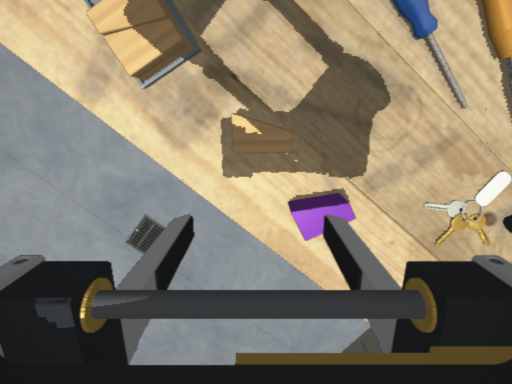

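View pics/w2a.png

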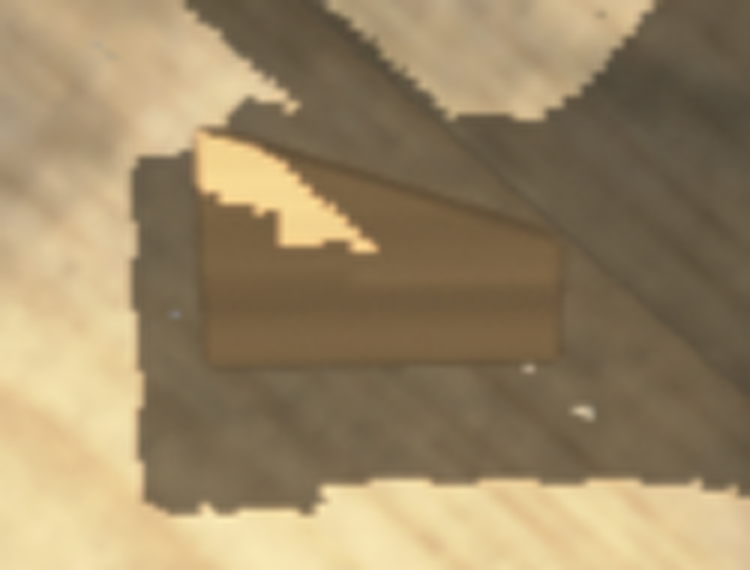

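```bash
python3 - <<'E'
from h import *
np.set_printoptions(precision=4,suppress=True)
c=dict(np.load("w2.npz"))
up=lambda pts,s,o:(np.array(pts,float)+.5)/s-.5+np.array(o)
P=ray(c,up([(198,130),(208,365),(558,359),(562,235)],6,(199,92)),.04)[:,:2]
(x,y,a),e=fitpose(WC,P); print(x,y,a,e)
print('nose',r.nose_length)
r.move_to([x,y,.11],quat(a))
r.move_l([x,y,.038],vel=.12,guard=15)
print(telemetry.current_ee_pos())
print(gripper_to(.055,25), telemetry.current_opening())
r.move_l([x,y,.12],vel=.15)
print(telemetry.current_t(),telemetry.current_ee_pos(),telemetry.current_opening(),telemetry.current_wrist_force())
c=vision.get_calibration("wrist"); im=vision.snapshot("wrist"); save("w3",im); np.savez("w3.npz",im=im,**{k:np.array(v) for k,v in c.items()})
E
```

```text
0.577868807712274 -0.4002432106113603 6.217327887096586 1.1149473913634744
nose 0.025
[ 0.5784 -0.4012  0.0389]
False 0.06383636621680011
7.9917 [ 0.5773 -0.3998  0.1191] 0.0638432344916927 [-0.9102 -0.7569 -1.6189]
```

View pics/w3.png

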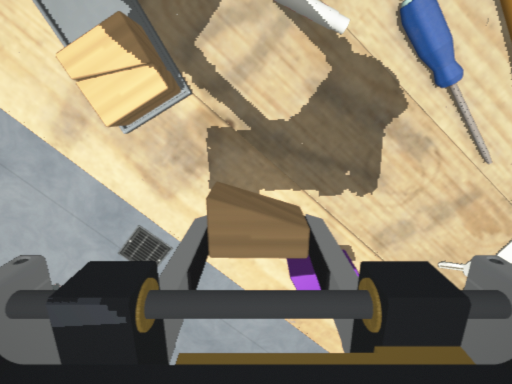

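```bash
python3 - <<'E'
from h import *
im=cv2.imread("pics/w3.png")
cv2.imwrite("pics/w3a.png",cv2.resize(im[170:275,190:330],None,fx=5.5,fy=5.5,interpolation=cv2.INTER_CUBIC))
c=dict(np.load("w3.npz"))
M=np.c_[WC,np.full(4,.120)]
a=6.2173; Rm=np.array([[np.cos(a),-np.sin(a)],[np.sin(a),np.cos(a)]])
M[:,:2]=M[:,:2]@Rm.T+[.5773,-.3998]
print((proj(c,M)-[190,170]+.5)*5.5)
E
```

```text
[[ 88.79968473 142.58040991]
 [107.64317018 483.56090038]
 [652.74351072 484.65223729]
 [662.85508963 311.81332506]]
```

View pics/w3a.png

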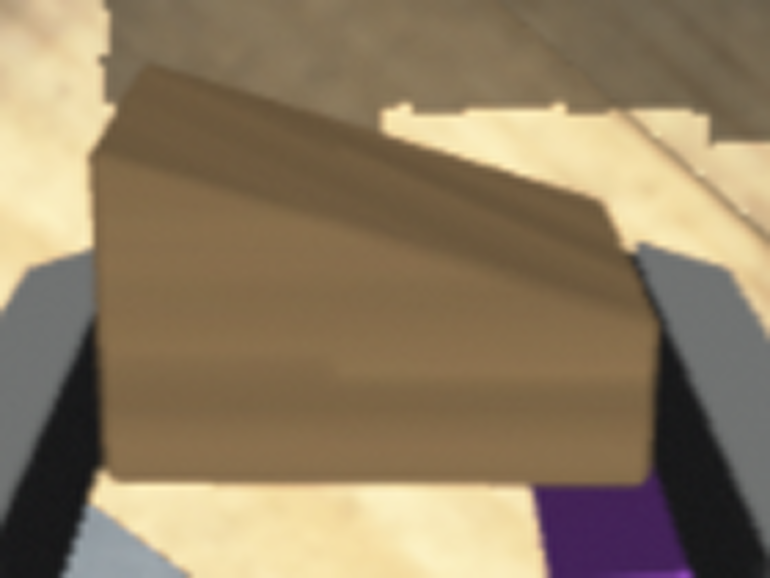

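```bash
python3 - <<'E'
from h import *
np.set_printoptions(precision=4,suppress=True)
a=.441
r.move_l([.46,-.36,.12],rot=quat(.2),vel=.25)
r.move_l([.450,-.2387,.11],rot=quat(a),vel=.2)
print(telemetry.current_t(),telemetry.current_ee_pos(),telemetry.current_opening(),telemetry.current_wrist_force())
c=vision.get_calibration("wrist"); im=vision.snapshot("wrist"); save("w4",im); np.savez("w4.npz",im=im,**{k:np.array(v) for k,v in c.items()})
E
```

```text
9.45 [ 0.4512 -0.2398  0.1103] 0.06403112413397373 [-0.4933  0.1021 -0.2121]
```

View pics/w4.png

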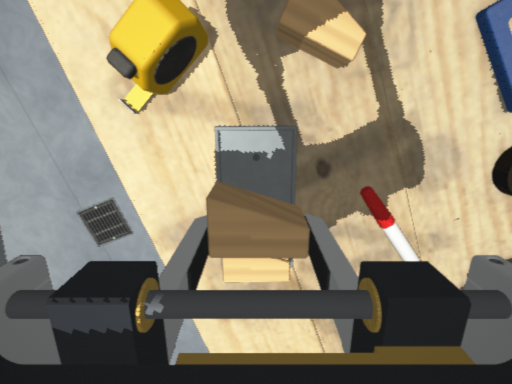

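```bash
python3 - <<'E'
from h import *
im=cv2.imread("pics/w4.png")
cv2.imwrite("pics/w4a.png",cv2.resize(im[110:290,190:325],None,fx=5.5,fy=4.4*.75,interpolation=cv2.INTER_CUBIC))
cv2.imwrite("pics/w4b.png",cv2.resize(im[115:215,200:315],None,fx=6,fy=6,interpolation=cv2.INTER_CUBIC))
E
```

```text
(no output)
```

View pics/w4b.png

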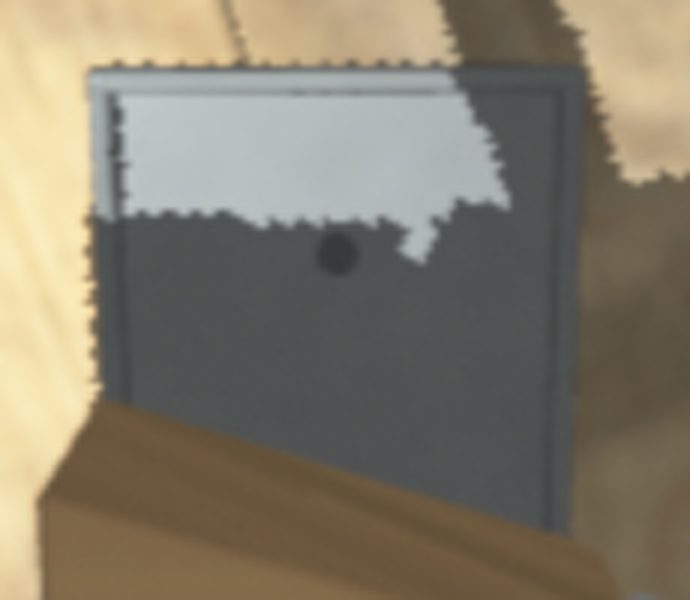

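```bash
python3 - <<'E'
from h import *
np.set_printoptions(precision=4,suppress=True)
c=dict(np.load("w4.npz"))
up=lambda pts,s,o:(np.array(pts,float)+.5)/s-.5+np.array(o)
T=ray(c,up([(91,69),(584,67),(100,390),(570,530)],6,(200,115)),.009)[:,:2]
print(T, np.linalg.norm(T[1]-T[0]))
an=lambda v:np.arctan2(v[1],v[0])
a1=an(T[1]-T[0]); a2=an(T[0]-T[2])-np.pi/2; a3=an(T[1]-T[3])-np.pi/2; print(a1,a2,a3)
a=.441; X=np.array([np.cos(a),np.sin(a)]);Y=np.array([-X[1],X[0]])
C=(T[0]+T[1])/2-.075*Y
print("centre",C,"tray x of tcp, y:",(np.array([.4512,-.2398])-C)@X,(np.array([.4512,-.2398])-C)@Y)
E
```

```text
[[ 0.386  -0.1973]
 [ 0.4551 -0.1642]
 [ 0.4073 -0.2442]
 [ 0.4883 -0.2327]] 0.07659130241378063
0.44612822309152295 0.4261001575513381 0.4511334435153005
centre [ 0.4526 -0.2486] tray x of tcp, y: 0.0025028406225000672 0.008532500195751832
```

```bash
python3 - <<'E'
from h import *
np.set_printoptions(precision=4,suppress=True)
q=quat(.443)
r.move_l([.4487,-.2394,.10],rot=q,vel=.1); r.hold(.2)
print(telemetry.current_ee_pos())
r.move_l([.4487,-.2394,.052],vel=.12)
print(telemetry.current_ee_pos(),telemetry.current_wrist_force())
g=r.move_l([.4487,-.2394,.0395],vel=.04,guard=6); print(g,telemetry.current_ee_pos(),telemetry.current_wrist_force())
gripper_to(.082)
p=telemetry.current_ee_pos()
r.move_l([p[0],p[1],.13],vel=.15)
Y=np.array([-.4287,.9035])
v=np.array([.4487,-.2394])-.085*Y
r.move_l([v[0],v[1],.17],vel=.2)
print(telemetry.current_t(),telemetry.current_ee_pos())
c=vision.get_calibration("wrist"); im=vision.snapshot("wrist"); save("w5",im); np.savez("w5.npz",im=im,**{k:np.array(v) for k,v in c.items()})
E
```

```text
[ 0.4489 -0.2399  0.1002]
[ 0.4489 -0.2396  0.0522] [-0.084  -0.001  -0.5742]
True [ 0.4495 -0.2399  0.0409] [0.3032 0.7759 1.7391]
12.7083 [ 0.4841 -0.3151  0.1685]
```

View pics/w5.png

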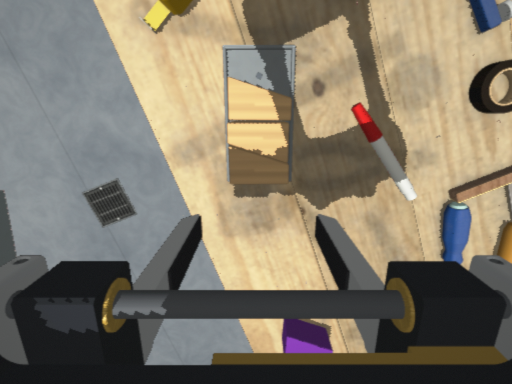

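```bash
python3 - <<'E'
import cv2
im=cv2.imread("pics/w5.png")
cv2.imwrite("pics/w5a.png",cv2.resize(im[38:203,205:315],None,fx=5,fy=3.6*1,interpolation=cv2.INTER_CUBIC))
E
```

```text
(no output)
```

View pics/w5a.png

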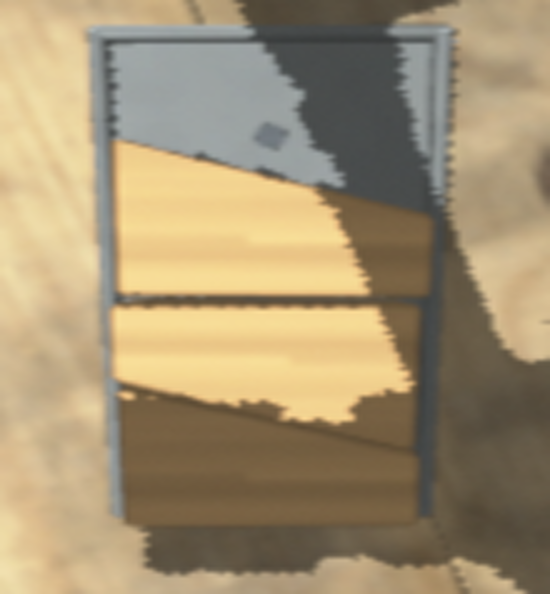

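```bash
python3 - <<'E'
from h import *
np.set_printoptions(precision=4,suppress=True)
c=dict(np.load("w5.npz"))
up=lambda pts:(np.array(pts,float)+.5)/[5,3.6]-.5+np.array([205,38])
T=ray(c,up([(90,29),(450,29),(115,515),(432,515)]),.009)[:,:2]
an=lambda v:np.arctan2(v[1],v[0])
print(T,an(T[1]-T[0]),an(T[0]-T[2])-np.pi/2,an(T[1]-T[3])-np.pi/2,np.linalg.norm(T[1]-T[0]))
a=.443; X=np.array([np.cos(a),np.sin(a)]);Y=np.array([-X[1],X[0]])
C=(T[0]+T[1])/2-.075*Y; print("C",C)
P=ray(c,up([(117,138),(119,296),(432,296),(433,213)]),.043)[:,:2]
s,e=fitpose(WC,P); print(s,e,(s[:2]-C)@X,(s[:2]-C)@Y)
P=ray(c,up([(113,305),(420,305)]),.043)[:,:2]; print("w2 edge",(P-C)@np.c_[X,Y])
P=ray(c,up([(117,517),(420,525)]),.043)[:,:2]; print("w1 edge",(P-C)@np.c_[X,Y])
E
```

```text
[[ 0.3863 -0.1985]
 [ 0.4553 -0.1658]
 [ 0.4504 -0.3318]
 [ 0.5197 -0.2988]] 0.4430278317928662 0.44845348245644523 0.4508451493896035 0.07641062816509285
C [ 0.4529 -0.2499]
[ 0.4496 -0.2399  0.4436] 1.0946876443717057 0.0012767684149804074 0.010515063514941046
w2 edge [[-0.0319 -0.0029]
 [ 0.0306 -0.0029]]
w1 edge [[-0.0329 -0.0648]
 [ 0.0326 -0.0672]]
```

```bash
python3 - <<'E'
from h import *
np.set_printoptions(precision=3,suppress=True)
gripper_to(.094)
r.move_to([.40,-.22,.17],quat(.2))
r.move_to([.435,-.145,.16],quat(0.01)); r.hold(.2)
print(telemetry.current_t(),telemetry.current_ee_pos())
c=vision.get_calibration("wrist"); im=vision.snapshot("wrist"); save("w6",im); np.savez("w6.npz",im=im,**{k:np.array(v) for k,v in c.items()})
uv=proj(c,[.435,-.095,.04])[0].astype(int)
u0,v0=uv[0]-60,max(uv[1]-50,0)
save("w6a",cv2.resize(im[v0:v0+95,u0:u0+125],None,fx=6,fy=6,interpolation=cv2.INTER_CUBIC)); print(u0,v0)
E
```

```text
14.4083 [ 0.435 -0.146  0.16 ]
198 90
```

View pics/w6a.png

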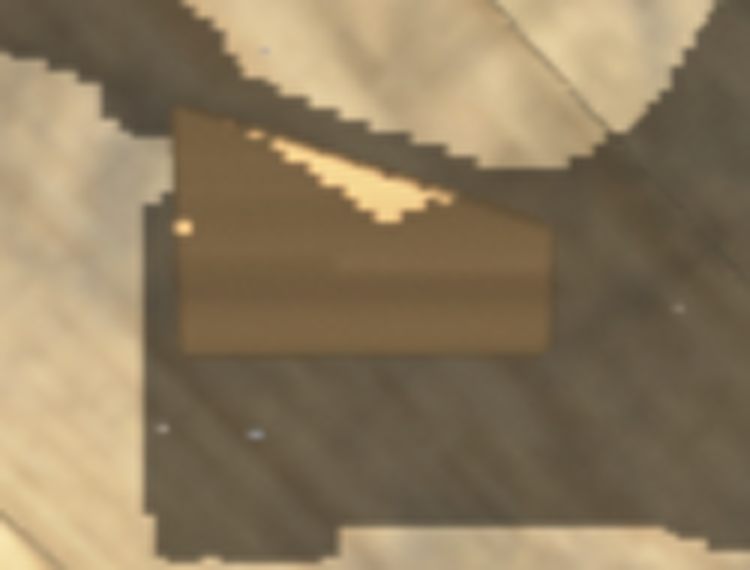

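```bash
python3 - <<'E'
from h import *
np.set_printoptions(precision=4,suppress=True)
c=dict(np.load("w6.npz"))
up=lambda pts,s,o:(np.array(pts,float)+.5)/s-.5+np.array(o)
P=ray(c,up([(174,106),(180,354),(550,352),(551,228)],6,(198,90)),.04)[:,:2]
(x,y,a),e=fitpose(WC,P); a=(a+np.pi)%(2*np.pi)-np.pi; print(x,y,a,e)
r.move_to([x,y,.11],quat(a))
r.move_l([x,y,.038],vel=.12,guard=15)
print(telemetry.current_ee_pos())
gripper_to(.055,25); print(telemetry.current_opening(),telemetry.current_ee_pos())
r.move_l([x,y,.14],vel=.15)
print(telemetry.current_t(),telemetry.current_ee_pos(),telemetry.current_opening(),telemetry.current_wrist_force())
c=vision.get_calibration("wrist"); im=vision.snapshot("wrist"); save("w7",im); np.savez("w7.npz",im=im,**{k:np.array(v) for k,v in c.items()})
save("w7a",cv2.resize(im[170:275,190:330],None,fx=5.5,fy=5.5,interpolation=cv2.INTER_CUBIC))
E
```

```text
0.43466666298737444 -0.09305241002427622 0.012320358637883277 0.8468794309535177
[ 0.4356 -0.0938  0.0387]
0.06396597987794216 [ 0.4349 -0.0931  0.0383]
17.0083 [ 0.4339 -0.0928  0.1392] 0.06340388191999631 [ 0.1315 -0.1179 -0.1509]
```

View pics/w7a.png

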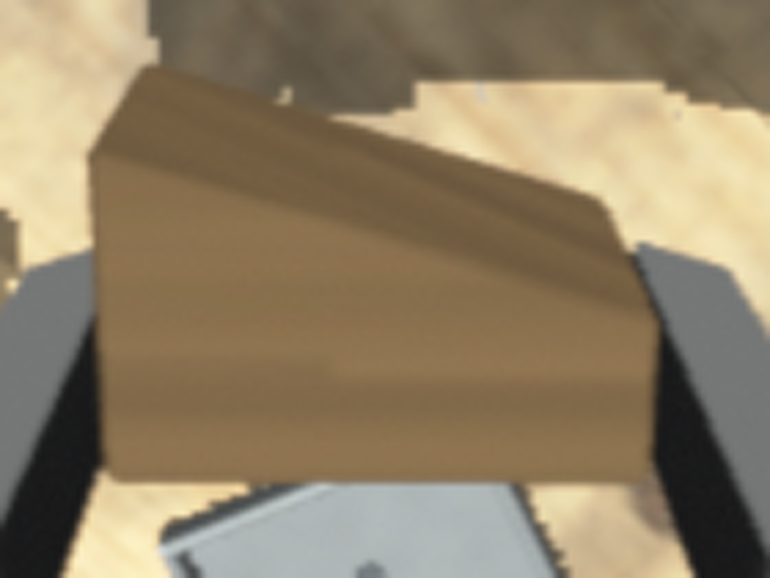

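```bash
python3 - <<'E'
from h import *
np.set_printoptions(precision=4,suppress=True)
r.move_to([.42,-.15,.16],quat(1.6)); print(telemetry.current_joints())
r.move_to([.4286,-.1980,.14],quat(.443+np.pi)); r.hold(.3)
print(telemetry.current_t(),telemetry.current_ee_pos(),telemetry.current_opening(),telemetry.current_joints())
c=vision.get_calibration("wrist"); im=vision.snapshot("wrist"); save("w8",im); np.savez("w8.npz",im=im,**{k:np.array(v) for k,v in c.items()})
E
```

```text
[-0.4991  0.1376  1.8775  0.0001  1.1273 -2.0987]
22.3833 [ 0.4286 -0.198   0.14  ] 0.06396490592278081 [-0.5803  0.1953  1.8589  0.      1.0874  2.1183]
```

View pics/w8.png

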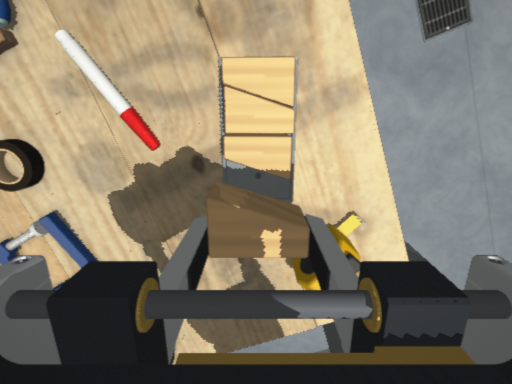

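```bash
python3 - <<'E'
import cv2
im=cv2.imread("pics/w8.png")
cv2.imwrite("pics/w8a.png",cv2.resize(im[45:205,205:310],None,fx=6,fy=3.7,interpolation=cv2.INTER_CUBIC))
E
```

```text
(no output)
```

View pics/w8a.png

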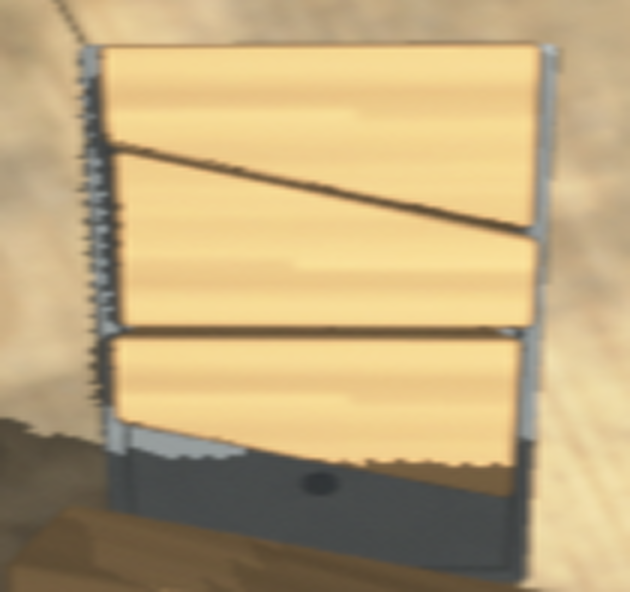

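```bash
python3 - <<'E'
from h import *
np.set_printoptions(precision=4,suppress=True)
c=dict(np.load("w8.npz"))
up=lambda pts:(np.array(pts,float)+.5)/[6,3.7]-.5+np.array([205,45])
a=.445; X=np.array([np.cos(a),np.sin(a)]);Y=np.array([-X[1],X[0]])
C=np.array([.4528,-.2490])
P=ray(c,up([(512,496),(520,338),(117,338),(115,423)]),.043)[:,:2]
s,e=fitpose(WC,P); print(s,e,(s[:2]-C)@X,(s[:2]-C)@Y)
for pts in ([(83,47),(556,47)],[(107,440),(527,440)]):
    T=ray(c,up(pts),.009)[:,:2]; print((T-C)@np.c_[X,Y])
print("tcp",(np.array([.4286,-.198])-C)@np.c_[X,Y])
E
```

```text
[ 0.4489 -0.2403  0.4441] 1.2114877819573433 0.0002606741141831791 0.00956685272601067
[[ 0.0382 -0.0736]
 [-0.0386 -0.0735]]
[[ 0.0382  0.0314]
 [-0.0375  0.0315]]
tcp [0.0001 0.0565]
```

The view from the flipped side agrees with the earlier one to 1 mm, so I'm lowering it.

```bash
python3 - <<'E'
from h import *
np.set_printoptions(precision=4,suppress=True)
t=[.4286,-.1980]
r.move_l(t+[.054],vel=.15); r.hold(.1)
print(telemetry.current_ee_pos(),telemetry.current_wrist_force())
g=r.move_l(t+[.039],vel=.04,guard=6); print(g,telemetry.current_ee_pos(),telemetry.current_wrist_force())
E
```

```text
[ 0.4295 -0.1985  0.055 ] [-0.7795 -0.4549 -1.9618]
True [ 0.4291 -0.1983  0.0407] [-0.0894 -0.4666  1.4328]
```

```bash
python3 - <<'E'
from h import *
np.set_printoptions(precision=4,suppress=True)
gripper_to(.082)
p=telemetry.current_ee_pos()
r.move_l([p[0],p[1],.13],vel=.15)
r.move_l([.385,-.11,.22],vel=.25); r.hold(.2)
print(telemetry.current_t(),telemetry.current_ee_pos())
c=vision.get_calibration("wrist"); im=vision.snapshot("wrist"); save("w9",im); np.savez("w9.npz",im=im,**{k:np.array(v) for k,v in c.items()})
im=vision.snapshot("scene"); save("s9",cv2.resize(im[180:300,190:350],None,fx=4.5,fy=4.5))
im=vision.snapshot("top"); save("t9",cv2.resize(im[120:290,170:390],None,fx=3.5,fy=3.5,interpolation=cv2.INTER_CUBIC))
E
```

```text
25.7667 [ 0.3849 -0.1105  0.2187]
```

View pics/w9.png

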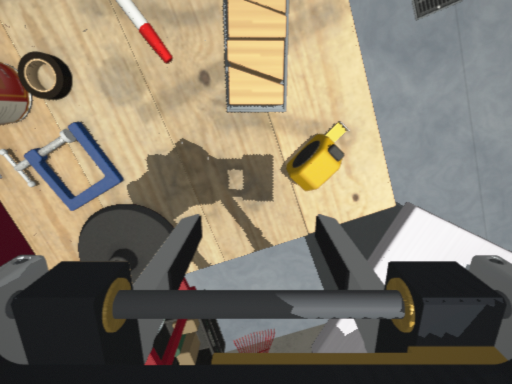

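View pics/s9.png

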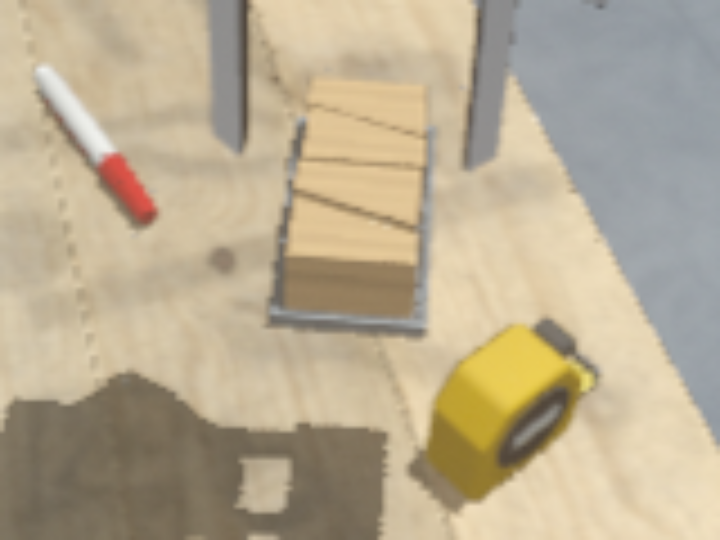

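```bash
python3 - <<'E'
import cv2
im=cv2.imread("pics/w9.png")
cv2.imwrite("pics/w9a.png",cv2.resize(im[0:120,210:300],None,fx=6,fy=4.9,interpolation=cv2.INTER_CUBIC))
E
```

```text
(no output)
```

View pics/w9a.png

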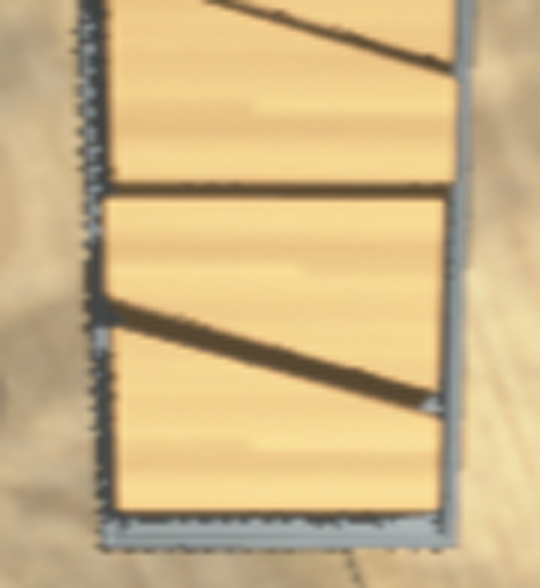

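```bash
python3 - <<'E'
from h import *
np.set_printoptions(precision=4,suppress=True)
c=dict(np.load("w9.npz"))
up=lambda pts:(np.array(pts,float)+.5)/[6,4.9]-.5+np.array([210,0])
a=.445; X=np.array([np.cos(a),np.sin(a)]);Y=np.array([-X[1],X[0]])
C=np.array([.4528,-.2490])
P=ray(c,up([(113,323),(117,512),(440,512),(438,418)]),.043)[:,:2]
s,e=fitpose(WC,P); print(s[2]-a-np.pi,e,(s[:2]-C)@X,(s[:2]-C)@Y)
P=ray(c,up([(442,398),(446,197),(104,197),(106,301)]),.043)[:,:2]
s,e=fitpose(WC,P); print(s[2]-a,e,(s[:2]-C)@X,(s[:2]-C)@Y)
for n in("tape_measure","marker","tape_electrical"):
    print(n,[(d['at'],round(d['score'],2)) for d in models.mark_of(n,"top")[:1]])
r.hold(.3); r.sign_off()
E
```

```text
-0.008247740791141656 0.8960993234172765 -9.039121477739334e-05 0.056237616453300394
-0.007257389336127018 0.5566580908869523 0.00013646050283799333 0.009964537262945529
tape_measure [([0.3213, -0.171, 0.0018], 0.79)]
marker [([0.6042, -0.2245, 0.003], 0.49)]
tape_electrical [([0.6798, -0.1096, -0.004], 0.47)]
the job is handed in; nothing more can be done
```

Both loose wedges are in the tray, the gripper has let go and is clear, and I handed the job in at about 26 s of the 51 s allowed. Sign-off gives no verdict, so these results are from my own checks.

- **Placing:** the wedge that was further away went in at tray (x ≈ 0, y ≈ 10 mm). The nearer one went in turned round at (x ≈ 0, y ≈ 56 mm). Both are within 0.01 rad of the tray axis.
- **Flatness:** both touched down close to the height expected for the tray floor, and the last pictures show four level tops packed head to tail. I did not measure tilt directly.
- **Packed wedges:** the two already there still show in their places. I measured them after the first placing but only looked at them after the second.
- **Bystanders:** the tape measure, marker and roll of tape read within about 4 mm of where they started, which is detector noise. I did not touch the purple look-alike.
- **Disagreements:** the top and wrist cameras differed by up to about 3 mm on the loose wedges and the tray. I placed by the wrist camera. Its views of the first placed wedge from opposite sides agreed to about 1 mm.

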